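Turn the sample tray round in its counter bay

TASK

The wooden sample tray is the wrong way round in its grey counter bay. Lift it out, set it down on the dark wooden board, let go, and then put it back turned half round (in the bay only the grip away from the tall upstand can be reached), fully down in the bay, with the one wide compartment at the bay's low-lipped end. Keep the tray upright, set it down without dropping it, and leave the two jars and the scoop where they are.

Things in the scene. Friction and masses are not known exactly. Their poses are not given: they have to be found in the camera images.
- bay: Fixed grey bay (the housing), open on top. Outside 181 x 111 mm (x by y), inside 165 x 95. Origin: centre of its underside, on the counter; z up. Inner floor 6 mm above the origin. Walls 8 mm thick; tops above the counter: low-lipped end (+x) 20 mm, closed end (-x) 50, low side (-y) 30, tall upstand along +y 110. The tray has 2.5 mm of play on each side.
- bay_lip (a point): Top of the bay's low lip, middle of its +x end: 86.5 mm from the bay's origin along x, 20 mm up. Bay axes.
- tray_center (a point): Loose open wooden tray (the insert), 0.25 kg, 160 x 90 mm (x by y), walls 5 mm thick and 50 high, 80 high over its grips. This is its centre, 40 mm above its underside; z up. One wide compartment (97 x 80) at -x, two narrow ones at +x (dividers 35 high). At first it sits in the bay, axes along the bay's, wide compartment at the closed end; when done its x is opposite to the bay's.
- tray_wide (a point): Point in the tray's wide compartment, 26 mm from tray_center along the tray's -x, at the same height.
- grip_right (a point): Middle of the raised grip along the tray's -y side (y = -40 mm): a straight wooden bar 110 mm long (x), 10 mm thick (y), from 44 to 80 mm above the tray's underside. This point is 65 mm above the underside. Tray axes. At the start this grip is over the bay's low side, free on both sides.
- grip_left (a point): Middle of the like grip along the tray's +y side (y = +40 mm), same size, 65 mm above the underside. Tray axes. At the start it is 2.5 mm from the bay's upstand, too close for a finger; turned half round it is the free one.
- board: Fixed dark wooden board lying on the counter, 240 x 200 mm (x by y), 12 mm thick. Origin: centre of its underside; z up. The tray is set down on it on the way.
- jar_tall: Bystander: tall glass jar with steel lid, 94 mm diameter, 200 mm high. Origin: centre of its underside.
- jar_low: Bystander: low glass jar with steel lid, 100 mm diameter, 120 mm high. Origin: centre of its underside.
- scoop: Bystander: wooden-handled scoop lying flat, 170 mm long along its x. Origin: under its middle.
There are look-alikes about, which are no part of the job. Leave any blue or purple look-alike of the part that bears tray_center alone.

How it is judged:
On the way:
1. the tray stands flat on the wooden board, let go (contact force between tray and board above 0.5 N and angle between tray_center's own z axis and vertical below 0.04 rad and contact force between tray and the fingers below 0.1 N and linear speed of tray below 0.02 m/s), for 0.2 s.
At the end, for the whole second after the job is handed in: The tray sits fully down in the bay (within 3 mm of the bay floor, centred within 6 mm, level within 0.03 rad), half a turn from its start so that the wide compartment is at the low-lipped end, released and at rest (horizontal distance between tray_center and bay below 0.006 m and z of tray_center in the frame of bay below 0.049 m and angle between tray_center's own z axis and vertical below 0.03 rad and angle between the x axis of tray_center and the x axis of bay, either way round below 0.06 rad and x of tray_wide in the frame of bay above 0.015 m and contact force between tray and the fingers below 0.1 N and linear speed of tray below 0.02 m/s); the robot touches nothing.
It fails at once if a jar or the scoop is moved more than 25 mm (distance of any of jar_tall, jar_low, scoop from where it was at the start of the episode above 0.025 m).
It fails at once if the tray is tipped more than 0.6 rad (angle between tray_center's own z axis and vertical above 0.6 rad).
It fails at once if the tray is dropped (moves faster than 0.7 m/s with no finger on it, a fall of about 25 mm) (contact force between tray and the fingers below 0.05 N and linear speed of tray above 0.7 m/s).
It also fails if it takes over 72 s, if anything falls off the work surface, if the arm or the gripper's body presses on something with over 40 N, if the wrist force passes 120 N, or if a joint passes its speed limit or range.

ROBOT

A 7-joint arm with a two-finger parallel gripper is mounted at the origin on the work surface. World frame = base frame: x ahead of the robot, y to its left, z up, the work surface at z = 0. Lengths are in m, angles in rad, forces in N, time in s.
With the tool pointing down it reaches from about 0.35 to 0.9 m from the base axis. Payload 8.1 kg.
Tool frame: the origin (TCP) lies at the very end of the fingers, on their centre line; the grasp point (between the pads) lies 19 mm behind it (env.grip_depth is the distance from the TCP to the grasp point, in m); z points along the fingers, y is the line along which they close (so a half turn about z gives the same grasp; the last joint's range is limited). The gripper opens to 85 mm and grips with 20 to 120 N. Pads are 22 mm wide; open, the fingers measure 114 mm over their backs; the gripper's body (76 mm by 85 mm) begins 54 mm behind the grasp point. The pads swing forward as they close: fully open they stand 13 mm farther back than shut.
Start: joints at [-1.37, 0.434, 0.025, 1.573, -0.012, 1.134, -0.075], TCP at [0.187, 0.596, 0.231] pointing down, gripper open.
Joint ranges: [-2.62, 2.62], [-0.44, 2.09], [-1.27, 1.32], [0.08, 2.57], [-1.32, 4.46], [0.12, 2], [-2.74, 2.74]. Speed limits (rad/s): [2.22, 2.22, 3.01, 3.01, 3.14, 3.14, 3.14].

INTERFACE

Orientations are given as a unit quaternion [w, x, y, z].
In Python, from station import env gives the robot as it stands.
- The arm moves only by the tool move_arm, never from a script. Its arguments are lists of equal length, an entry for each row: "offset": the shift along the world's x, y, z scaled (see below), a list of three; "dr": the turn, a rotation vector about the world's x, y, z scaled (see below), a list of three. A call has exactly 5 rows; each row shifts and turns the commanded pose from where the row before left it; what a row does not reach is not made up. The controller multiplies each number of a shift by 100 cm and each number of a turn by 180 degrees. A row lasts 1/10 s, in which the tool goes at most 50 mm and 8.59 degrees, less where a joint would pass 70% of its speed; a pose out of reach is approached as far as the arm can. A call with a number of a shift or a turn outside -1 to 1 is refused whole. A call with a gripper value outside its range is refused whole. "jaw" is the closure, from 0 (fully open) to 1 (shut), set as the call begins (left out, the last holds). The fingers move at their own pace and stop on an object; the grip force is fixed at half the most. Time passes only in rows, so rows that do not move let the fingers close, or fill a call up. It gives the time, the measured TCP pose, the force, the opening and the grip force at its end, in the units of the state.
- env.state(): the state, without advancing time (a new reading comes with each control period).
- env.snapshot(name): name is "scene" or "side" or "wrist"; returns a dict with "frame" (480x640x3 uint8, red, green, blue), "range_z" (480x640 float32, m along the optical axis (not along the pixel's ray), 0 where there is no reading), "fx", "fy", "cx", "cy" (pixels), "T" (4x4, takes a point from camera to world coordinates). Camera axes: x right, y down, z forward; pixel columns grow to the right and rows downward; lengths in m; the calibration is good to about 2 mm. A picture is of the moment at which its call begins.
- env.close_job(): hands the job in; it is judged then, once.
The state is a dict: "clock": time; "joint_positions": joint angles; "dq": joint speeds; "joint_torque": joint torques, N m; "ee_pos": TCP position; "tool_rot": TCP orientation; "force": force on the tool from outside, world axes, zero at the start; "wrist_torque": the same for the moment, N m; "grip_width": opening from 0.0 (shut) to 1.0 (fully open); "finger_force": force on a finger pad.
Only numpy, scipy, OpenCV 4.12 (cv2) and the standard library are available. Lean on these libraries where they do the work, as an engineer would, in place of code of your own. Each camera call takes 0.05 s, during which the arm holds its last target. There are 200 camera calls.

## Working session

There is one attempt and no reset: what is moved stays moved. The work goes in short steps, Python scripts to look and compute and a tool call to move; the robot and the scene stay as the last step left them, time stands still between calls to the robot, and variables do not carry over. Pictures are saved under pics/ and viewed, at most 10 in all, crops included, and the job is handed in when it is done.

Besides the shell and the picture viewer there is one more tool, called after "Request:" in YAML: its name, and indented under it one key for each argument. move_arm: Moves the arm, as the interface text tells. Shifts and turns lie within -1 to 1; 1 stands for 100 cm of shift or 180 degrees of turn. Its arguments: {"type":"object","properties":{"offset":{"type":"array","items":{"type":"array","items":{"type":"number"}}},"dr":{"type":"array","items":{"type":"array","items":{"type":"number"}}},"jaw":{"type":"number"}},"required":["offset","dr"]}

```bash
mkdir -p pics; ls
cat > h.py <<'E'
from station import env
import numpy as np, cv2
def snap(n):
    s=env.snapshot(n); np.savez(f'{n}.npz',**s); return s
def save(s,name): cv2.imwrite(f'pics/{name}.png',s['frame'][:,:,::-1])
def cloud(s):
    z=s['range_z']; v,u=np.mgrid[:480,:640]
    p=np.stack([(u-s['cx'])/s['fx']*z,(v-s['cy'])/s['fy']*z,z],-1)
    w=p@s['T'][:3,:3].T+s['T'][:3,3]; w[z==0]=np.nan; return w
E
python3 - <<'E'
from h import *
s=snap('scene');save(s,'scene0');s=snap('side');save(s,'side0')
print({k:np.round(v,3) for k,v in env.state().items()}, env.grip_depth)
E
```

```text
pics
{'clock': np.float64(0.1), 'joint_positions': array([-1.37 ,  0.435,  0.025,  1.574, -0.012,  1.134, -0.075]), 'dq': array([ 0.   ,  0.   ,  0.001, -0.004, -0.002,  0.   ,  0.001]), 'joint_torque': array([ 4.0000e-03, -6.7175e+01,  1.0290e+00, -3.1690e+01,  1.6000e-02,
        7.0000e-03, -0.0000e+00]), 'ee_pos': array([0.187, 0.596, 0.231]), 'tool_rot': array([-0.   ,  0.151,  0.988, -0.001]), 'force': array([-0.457, -0.452,  0.328]), 'wrist_torque': array([0.001, 0.001, 0.029]), 'finger_force': np.float64(0.0), 'grip_width': np.float64(0.997)} 0.0187
```

View pics/scene0.png

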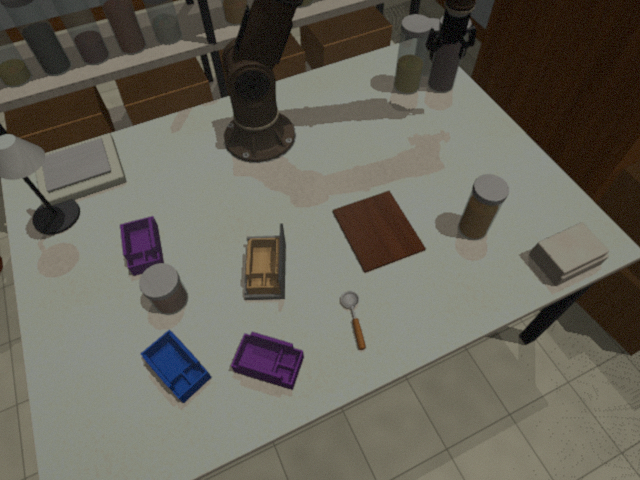

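View pics/side0.png

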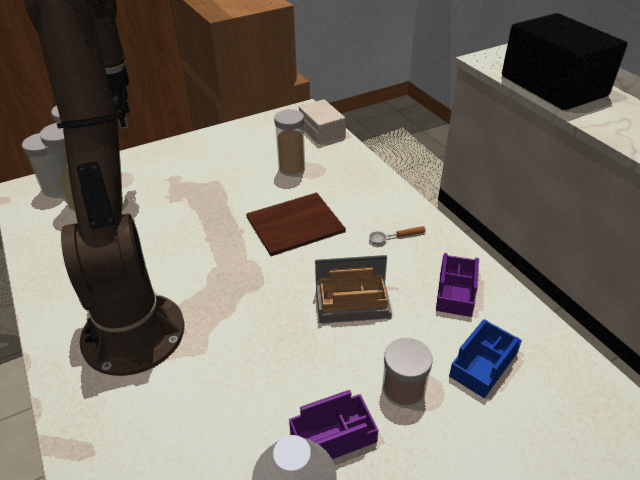

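The scene view shows the wooden tray in the bay at about (263,267), its upstand on the right side (283,250). The board is at (378,230), the scoop at (353,318), the low jar at (163,288) and the tall jar at (483,207). Next I measure the poses from depth.

```bash
cat > m.py <<'E'
from h import *
def rect(P,l):
    (c,sz,a)=cv2.minAreaRect((P[:,:2]*1000).astype(np.float32)); print(l,len(P),np.round(c,1),np.round(sz,1),round(a,1), 'z',np.round(np.percentile(P[:,2],[5,50,95])*1000,1))
for n in ['scene','side']:
    s=dict(np.load(n+'.npz')); w=cloud(s); f=s['frame'].astype(int); print(n,s['T'][:3,3].round(2))
    hsv=cv2.cvtColor(s['frame'],cv2.COLOR_RGB2HSV)
    box={'scene':(230,300,210,310),'side':(305,400,245,330)}[n]
    m=np.zeros((480,640),bool); m[box[2]:box[3],box[0]:box[1]]=1
    for lo,hi,l in [(.100,.115,'upstand top'),(.075,.093,'grips'),(.048,.06,'tray wall/closed end'),(.015,.12,'all')]:
        P=w[m&(w[...,2]>lo)&(w[...,2]<hi)]; 
        if len(P)>4: rect(P,l)
    # board
    bx={'scene':(325,430,185,275),'side':(240,350,185,255)}[n]
    m=np.zeros((480,640),bool); m[bx[2]:bx[3],bx[0]:bx[1]]=1
    rect(w[m&(f[...,0]<130)&(f[...,0]-f[...,2]>25)&(w[...,2]>.004)&(w[...,2]<.02)],'board')
    for b,l,lo in [({'scene':(455,515,165,245),'side':(270,310,100,180)}[n],'tall',.19),({'scene':(135,190,260,315),'side':(380,435,335,405)}[n],'low',.112)]:
        m=np.zeros((480,640),bool); m[b[2]:b[3],b[0]:b[1]]=1
        rect(w[m&(w[...,2]>lo)],l)
    b={'scene':(335,370,285,350),'side':(365,430,222,248)}[n]; m=np.zeros((480,640),bool); m[b[2]:b[3],b[0]:b[1]]=1
    rect(w[m&(w[...,2]>.008)],'scoop')
s=dict(np.load('scene.npz'));cv2.imwrite('pics/c1.png',cv2.resize(s['frame'][220:310,220:310],(600,600),interpolation=cv2.INTER_CUBIC)[:,:,::-1])
E
python3 m.py
```

```text
scene [ 1.19 -0.3   1.18]
upstand top 200 [ 540.2 -133.8] [  9.  183.9] 66.3 z [104.9 111.5 114.6]
grips 310 [ 521.8 -176. ] [100.7 180.7] 66.3 z [77.9 85.6 89.8]
tray wall/closed end 285 [ 518.9 -177.5] [103.6 186.9] 69.8 z [48.6 53.6 58.9]
all 1747 [ 517.7 -180. ] [112.  187.8] 66.2 z [ 16.5  49.6 112. ]
board 4186 [535.4 178.3] [198.9 238. ] 87.6 z [ 7.6 11.7 15.8]
tall 802 [653.4 442.3] [91.9 94.1] 35.5 z [194.8 199.2 202.5]
low 1075 [ 487.  -452.7] [ 97.4 100.1] 71.9 z [115.7 119.8 123.5]
scoop 360 [762.8 -25.6] [ 48.2 169. ] 69.8 z [ 8.9 15.2 20.9]
side [-0.01 -1.01  1.1 ]
upstand top 390 [ 540.7 -135.2] [ 18.5 180.3] 65.9 z [101.1 109.2 113.9]
grips 758 [ 521.2 -181.2] [106.4 181.8] 66.2 z [76.5 85.  91.2]
tray wall/closed end 624 [ 519.1 -184.8] [110.8 180.8] 66.3 z [48.7 54.3 59.2]
all 3992 [ 520.5 -182.4] [121.5 182. ] 66.2 z [ 19.6  56.6 110.1]
board 3443 [533.8 176.2] [205.9 239.5] 86.8 z [ 8.1 12.4 16.6]
tall 424 [654.  438.2] [97.4 93.4] 41.5 z [192.5 200.  203.7]
low 1544 [ 488.4 -455.9] [99.6 99.1] 24.0 z [116.7 120.5 123.7]
scoop 298 [776.4 -17.5] [ 60.5 184.5] 78.9 z [ 8.9 14.6 21.7]
```

View pics/c1.png

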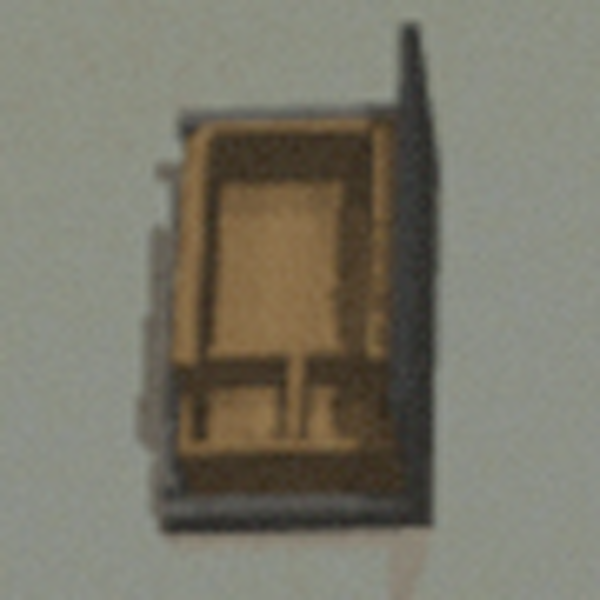

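The crop confirms it: low lip at the bottom (bay +x, pointing away from the robot) and upstand on the right. That gives a bay centre of about (0.520,-0.1815), yaw about -23.8°, and a grip_right target of (0.5035,-0.218). I'm moving above it.

Request:
move_arm:
  offset:
    - [0.0158,-0.0407,0]
    - [0.0158,-0.0407,0]
    - [0.0158,-0.0407,0]
    - [0.0158,-0.0407,0]
    - [0.0158,-0.0407,0]
  dr:
    - [0,0,-0.007]
    - [0,0,-0.007]
    - [0,0,-0.007]
    - [0,0,-0.007]
    - [0,0,-0.007]
  jaw: 0

```text
clock: 0.6
ee_pos: [0.2663, 0.3909, 0.231]
tool_rot: [-0.0, 0.206, 0.979, -0.0]
force: [-0.2, -0.8, -1.1]
grip_width: 1.003
finger_force: 0.0
```

Request:
move_arm:
  offset:
    - [0.0158,-0.0407,0]
    - [0.0158,-0.0407,0]
    - [0.0158,-0.0407,0]
    - [0.0158,-0.0407,0]
    - [0.0158,-0.0407,0]
  dr:
    - [0,0,0]
    - [0,0,0]
    - [0,0,0]
    - [0,0,0]
    - [0,0,0]

```text
clock: 1.1
ee_pos: [0.3451, 0.1875, 0.2313]
tool_rot: [-0.0, 0.205, 0.979, 0.0]
force: [0.7, 0.9, -0.1]
grip_width: 0.999
finger_force: 0.0
```

Request:
move_arm:
  offset:
    - [0.0158,-0.0407,0]
    - [0.0158,-0.0407,0]
    - [0.0158,-0.0407,0]
    - [0.0158,-0.0407,0]
    - [0.0158,-0.0407,0]
  dr:
    - [0,0,0]
    - [0,0,0]
    - [0,0,0]
    - [0,0,0]
    - [0,0,0]

```text
clock: 1.6
ee_pos: [0.4241, -0.0159, 0.2314]
tool_rot: [0.0, 0.205, 0.979, 0.0]
force: [1.5, 0.4, 0.4]
grip_width: 0.998
finger_force: 0.0
```

Request:
move_arm:
  offset:
    - [0.0158,-0.0407,0]
    - [0.0158,-0.0407,0]
    - [0.0158,-0.0407,0]
    - [0.0158,-0.0407,0]
    - [0.0158,-0.0407,0]
  dr:
    - [0,0,0]
    - [0,0,0]
    - [0,0,0]
    - [0,0,0]
    - [0,0,0]

```text
clock: 2.1
ee_pos: [0.5033, -0.2191, 0.231]
tool_rot: [-0.0, 0.205, 0.979, 0.0]
force: [0.7, -0.0, -0.1]
grip_width: 1.0
finger_force: 0.0
```

```bash
python3 - <<'E'
from h import *
s=snap('wrist');save(s,'w1');w=cloud(s)
print(s['T'].round(3))
h=s['range_z'];print(np.isfinite(w[...,2]).mean())
from m import rect
E
sed -i 's/^for n in/if __name__=="__main__":\n  pass\nfor n in/' m.py; python3 - <<'E' 2>/dev/null
E
```

```text
[[ 0.402  0.865  0.299  0.426]
 [ 0.916 -0.38  -0.131 -0.184]
 [ 0.     0.326 -0.945  0.374]
 [ 0.     0.     0.     1.   ]]
0.99583984375
scene [ 1.19 -0.3   1.18]
upstand top 200 [ 540.2 -133.8] [  9.  183.9] 66.3 z [104.9 111.5 114.6]
grips 310 [ 521.8 -176. ] [100.7 180.7] 66.3 z [77.9 85.6 89.8]
tray wall/closed end 285 [ 518.9 -177.5] [103.6 186.9] 69.8 z [48.6 53.6 58.9]
all 1747 [ 517.7 -180. ] [112.  187.8] 66.2 z [ 16.5  49.6 112. ]
board 4186 [535.4 178.3] [198.9 238. ] 87.6 z [ 7.6 11.7 15.8]
tall 802 [653.4 442.3] [91.9 94.1] 35.5 z [194.8 199.2 202.5]
low 1075 [ 487.  -452.7] [ 97.4 100.1] 71.9 z [115.7 119.8 123.5]
scoop 360 [762.8 -25.6] [ 48.2 169. ] 69.8 z [ 8.9 15.2 20.9]
side [-0.01 -1.01  1.1 ]
upstand top 390 [ 540.7 -135.2] [ 18.5 180.3] 65.9 z [101.1 109.2 113.9]
grips 758 [ 521.2 -181.2] [106.4 181.8] 66.2 z [76.5 85.  91.2]
tray wall/closed end 624 [ 519.1 -184.8] [110.8 180.8] 66.3 z [48.7 54.3 59.2]
all 3992 [ 520.5 -182.4] [121.5 182. ] 66.2 z [ 19.6  56.6 110.1]
board 3443 [533.8 176.2] [205.9 239.5] 86.8 z [ 8.1 12.4 16.6]
tall 424 [654.  438.2] [97.4 93.4] 41.5 z [192.5 200.  203.7]
low 1544 [ 488.4 -455.9] [99.6 99.1] 24.0 z [116.7 120.5 123.7]
scoop 298 [776.4 -17.5] [ 60.5 184.5] 78.9 z [ 8.9 14.6 21.7]
```

View pics/w1.png

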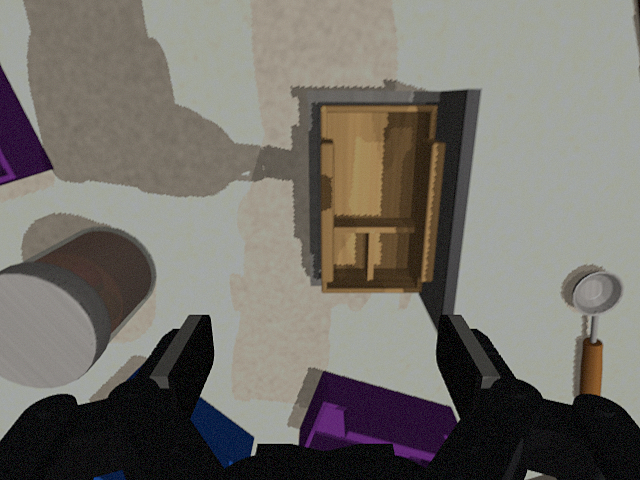

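The wrist view shows grip_right at (327,141)-(327,291), grip_left at about (435,142)-(427,282), and the upstand at (460,90)-(447,335). I'm measuring it in bay axes.

```bash
cat >> h.py <<'E'
def barfit(w,yaw,c,m=None,zr=(.079,.093)):
    """points of the grip tops in axes turned by yaw about c: report each bar's x/y span"""
    a=np.radians(yaw); R=np.array([[np.cos(a),np.sin(a)],[-np.sin(a),np.cos(a)]])
    q=(w[...,:2]-c)@R.T*1000; k=(w[...,2]>zr[0])&(w[...,2]<zr[1])&(abs(q[...,0])<110)&(abs(q[...,1])<75)
    for l,kk in (('y-',k&(q[...,1]<0)),('y+',k&(q[...,1]>0))):
        p=q[kk]
        if len(p)<20: print(l,'few');continue
        (cc,sz,an)=cv2.minAreaRect(p.astype(np.float32)); sl=np.polyfit(p[:,0],p[:,1],1)
        print(l,len(p),'x',np.percentile(p[:,0],[1,99]).round(1),'y',np.percentile(p[:,1],[2,50,98]).round(1),'slope deg',np.degrees(sl[0]).round(2),'z',np.median(w[...,2][kk]).round(4))
E
python3 - <<'E'
from h import *
c=np.array([.5195,-.1815])
for n in ('wrist','scene','side'):
    w=cloud(dict(np.load(n+'.npz')));print(n)
    barfit(w,-23.8,c)
    barfit(w,-23.8,c,zr=(.1,.116))
w=cloud(dict(np.load('wrist.npz')))
E
```

```text
wrist
y- 1827 x [-55.6  51.8] y [-43.  -37.9 -33.1] slope deg 0.32 z 0.0861
y+ 3411 x [-88.7  82.7] y [36.9 44.4 49.5] slope deg -0.26 z 0.086
y- few
y+ 4089 x [-90.7  67.6] y [48.7 51.3 57.2] slope deg -0.07 z 0.1119
scene
y- 136 x [-54.4  54.6] y [-43.9 -38.6 -34.1] slope deg 0.21 z 0.086
y+ 145 x [-86.4  88.1] y [35.9 41.6 56.1] slope deg 2.44 z 0.0858
y- few
y+ 207 x [-89.9  87.9] y [47.7 52.4 56.3] slope deg -0.06 z 0.1115
side
y- 218 x [-52.8  53.6] y [-48.2 -43.1 -35.1] slope deg 0.18 z 0.0854
y+ 413 x [-87.6  88.6] y [32.1 45.4 52.4] slope deg 0.07 z 0.086
y- few
y+ 408 x [-87.2  89. ] y [43.1 48.7 56.9] slope deg -0.04 z 0.1095
```

Request:
move_arm:
  offset:
    - [0.0007,0.0026,-0.025]
    - [0,0,-0.025]
    - [0,0,-0.025]
    - [0,0,-0.025]
    - [0,0,-0.02]
  dr:
    - [0,0,0]
    - [0,0,0]
    - [0,0,0]
    - [0,0,0]
    - [0,0,0]

```text
clock: 2.65
ee_pos: [0.503, -0.2146, 0.1097]
tool_rot: [-0.001, 0.205, 0.979, 0.0]
force: [-0.4, -0.3, -0.1]
grip_width: 0.998
finger_force: 0.0
```

Request:
move_arm:
  offset:
    - [0,0,-0.02]
    - [0,0,-0.02]
    - [0,0,-0.012]
    - [0,0,-0.007]
    - [0,0,0]
  dr:
    - [0,0,0]
    - [0,0,0]
    - [0,0,0]
    - [0,0,0]
    - [0,0,0]

```text
clock: 3.15
ee_pos: [0.5033, -0.2149, 0.0518]
tool_rot: [-0.001, 0.205, 0.979, 0.0]
force: [0.3, 0.0, 0.7]
grip_width: 0.996
finger_force: 0.0
```

Request:
move_arm:
  offset:
    - [0,0,0]
    - [0,0,0]
    - [0,0,0]
    - [0,0,0]
    - [0,0,0]
  dr:
    - [0,0,0]
    - [0,0,0]
    - [0,0,0]
    - [0,0,0]
    - [0,0,0]
  jaw: 1

```text
clock: 3.65
ee_pos: [0.5038, -0.2151, 0.0526]
tool_rot: [0.0, 0.205, 0.979, -0.0]
force: [-5.5, -8.1, 6.5]
grip_width: 0.145
finger_force: 5.5
```

Request:
move_arm:
  offset:
    - [0,0,0]
    - [0,0,0]
    - [0,0,0]
    - [0,0,0]
    - [0,0,0]
  dr:
    - [0,0,0]
    - [0,0,0]
    - [0,0,0]
    - [0,0,0]
    - [0,0,0]

```text
clock: 4.15
ee_pos: [0.5039, -0.2152, 0.0527]
tool_rot: [0.0, 0.206, 0.979, -0.0]
force: [-1.3, 0.4, 6.4]
grip_width: 0.108
finger_force: 59.4
```

Request:
move_arm:
  offset:
    - [0,0,0.005]
    - [0,0,0.01]
    - [0,0,0.015]
    - [0,0,0.015]
    - [0,0,0.015]
  dr:
    - [0,0,0]
    - [0,0,0]
    - [0,0,0]
    - [0,0,0]
    - [0,0,0]

```text
clock: 4.65
ee_pos: [0.5035, -0.2149, 0.1134]
tool_rot: [-0.0, 0.205, 0.979, 0.0]
force: [-0.1, 0.7, -2.2]
grip_width: 0.109
finger_force: 58.4
```

Request:
move_arm:
  offset:
    - [0,0,0.02]
    - [0,0,0.02]
    - [0,0,0.02]
    - [0,0,0.02]
    - [0,0,0.01]
  dr:
    - [0,0,0]
    - [0,0,0]
    - [0,0,0]
    - [0,0,0]
    - [0,0,0]

```text
clock: 5.15
ee_pos: [0.5041, -0.2153, 0.2044]
tool_rot: [0.001, 0.206, 0.979, -0.0]
force: [-0.2, -0.2, -2.6]
grip_width: 0.106
finger_force: 58.5
```

Run:
```python
from h import *
s=snap('side');save(s,'s2')
print({k:np.round(v,4) for k,v in env.state().items()})
```

```text
{'clock': np.float64(5.2), 'joint_positions': array([-0.164 ,  0.3696,  0.6342,  1.8362, -0.2557,  1.0145,  1.7305]), 'dq': array([ 0.0102,  0.0267, -0.0117,  0.0255, -0.0232, -0.053 ,  0.0197]), 'joint_torque': array([-1.01780e+00, -4.87624e+01,  6.71230e+00, -2.70021e+01,
       -1.31500e-01,  1.20000e-02,  5.87000e-02]), 'ee_pos': array([ 0.5045, -0.2155,  0.2051]), 'tool_rot': array([0.0017, 0.2055, 0.9786, 0.    ]), 'force': array([ 1.1767,  0.0356, -0.7354]), 'wrist_torque': array([-0.095 , -0.0096, -0.0425]), 'finger_force': np.float64(58.5049), 'grip_width': np.float64(0.1097)}
```

View pics/s2.png

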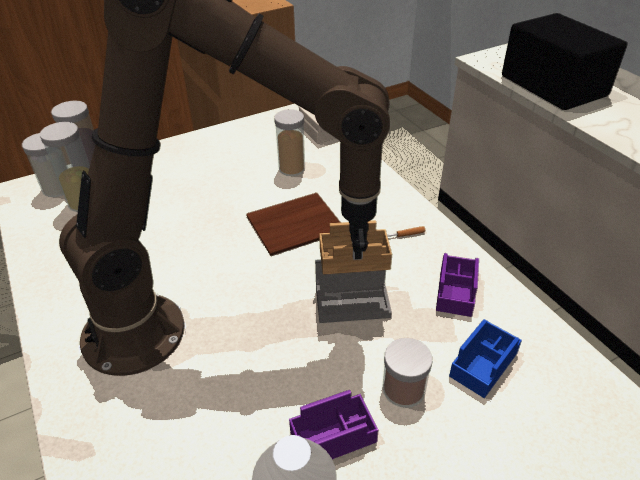

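The tray hangs level at about (355,252), above the empty bay. Now I carry it to the board, turning -69°.

Request:
move_arm:
  offset:
    - [-0.001,0.02,0]
    - [-0.001,0.035,0]
    - [-0.001,0.04,0]
    - [-0.001,0.04,0]
    - [-0.001,0.04,0]
  dr:
    - [0,0,-0.03]
    - [0,0,-0.03]
    - [0,0,-0.03]
    - [0,0,-0.03]
    - [0,0,-0.03]

```text
clock: 5.7
ee_pos: [0.4979, -0.0385, 0.2017]
tool_rot: [-0.0, 0.43, 0.903, -0.0]
force: [1.1, -0.3, -2.5]
grip_width: 0.107
finger_force: 58.7
```

Request:
move_arm:
  offset:
    - [-0.001,0.04,0]
    - [-0.001,0.04,0]
    - [-0.001,0.04,0]
    - [-0.001,0.04,0]
    - [0,0.03,0]
  dr:
    - [0,0,-0.03]
    - [0,0,-0.03]
    - [0,0,-0.03]
    - [0,0,-0.03]
    - [0,0,-0.03]

```text
clock: 6.2
ee_pos: [0.4936, 0.1529, 0.2016]
tool_rot: [-0.001, 0.628, 0.778, -0.0]
force: [-0.2, 0.2, -2.9]
grip_width: 0.112
finger_force: 58.6
```

Request:
move_arm:
  offset:
    - [0,0.02,0]
    - [0,0.009,0]
    - [0,0,0]
    - [0,0,0]
    - [0,0,0]
  dr:
    - [0,0,-0.03]
    - [0,0,-0.03]
    - [0,0,-0.023]
    - [0,0,0]
    - [0,0,0]

```text
clock: 6.7
ee_pos: [0.4943, 0.1787, 0.2019]
tool_rot: [-0.0, 0.723, 0.691, -0.0]
force: [-0.4, -0.5, -2.2]
grip_width: 0.109
finger_force: 58.7
```

Request:
move_arm:
  offset:
    - [0,0,-0.01]
    - [0,0,-0.02]
    - [0,0,-0.025]
    - [0,0,-0.025]
    - [0,0,-0.02]
  dr:
    - [0,0,0]
    - [0,0,0]
    - [0,0,0]
    - [0,0,0]
    - [0,0,0]

```text
clock: 7.2
ee_pos: [0.494, 0.1784, 0.1004]
tool_rot: [-0.0, 0.723, 0.691, -0.001]
force: [0.0, 0.7, -2.3]
grip_width: 0.108
finger_force: 58.5
```

Request:
move_arm:
  offset:
    - [0,0,-0.015]
    - [0,0,-0.012]
    - [0,0,-0.008]
    - [0,0,-0.004]
    - [0,0,0]
  dr:
    - [0,0,0]
    - [0,0,0]
    - [0,0,0]
    - [0,0,0]
    - [0,0,0]

```text
clock: 7.7
ee_pos: [0.4947, 0.1789, 0.0631]
tool_rot: [-0.0, 0.723, 0.691, -0.0]
force: [0.3, -0.9, -2.5]
grip_width: 0.108
finger_force: 58.5
```

Request:
move_arm:
  offset:
    - [0,0,-0.001]
    - [0,0,-0.001]
    - [0,0,-0.001]
    - [0,0,-0.001]
    - [0,0,0]
  dr:
    - [0,0,0]
    - [0,0,0]
    - [0,0,0]
    - [0,0,0]
    - [0,0,0]

```text
clock: 8.2
ee_pos: [0.4947, 0.1791, 0.0593]
tool_rot: [-0.0, 0.723, 0.691, 0.0]
force: [-0.1, -0.3, -1.8]
grip_width: 0.108
finger_force: 58.5
```

Request:
move_arm:
  offset:
    - [0,0,-0.0008]
    - [0,0,-0.0006]
    - [0,0,0]
    - [0,0,0]
    - [0,0,0]
  dr:
    - [0,0,0]
    - [0,0,0]
    - [0,0,0]
    - [0,0,0]
    - [0,0,0]

```text
clock: 8.7
ee_pos: [0.4947, 0.1791, 0.0587]
tool_rot: [-0.0, 0.723, 0.691, 0.0]
force: [-4.3, -0.4, 11.1]
grip_width: 0.107
finger_force: 60.7
```

Request:
move_arm:
  offset:
    - [0,0,0]
    - [0,0,0]
    - [0,0,0]
    - [0,0,0]
    - [0,0,0]
  dr:
    - [0,0,0]
    - [0,0,0]
    - [0,0,0]
    - [0,0,0]
    - [0,0,0]
  jaw: 0

```text
clock: 9.2
ee_pos: [0.4947, 0.1789, 0.0579]
tool_rot: [0.0, 0.723, 0.691, -0.0]
force: [-0.4, 0.9, 0.7]
grip_width: 0.943
finger_force: 0.0
```

Request:
move_arm:
  offset:
    - [0,0,0]
    - [0,0,0]
    - [0,0,0]
    - [0,0,0]
    - [0,0,0.01]
  dr:
    - [0,0,0]
    - [0,0,0]
    - [0,0,0]
    - [0,0,0]
    - [0,0,0]

```text
clock: 9.7
ee_pos: [0.4939, 0.1787, 0.0674]
tool_rot: [-0.0, 0.723, 0.691, -0.001]
force: [-1.0, -0.6, -1.1]
grip_width: 0.998
finger_force: 0.0
```

Request:
move_arm:
  offset:
    - [0,0,0.03]
    - [0,0,0.03]
    - [0,0,0.04]
    - [0,0,0.04]
    - [0,0,0.02]
  dr:
    - [0,0,0]
    - [0,0,0]
    - [0,0,0]
    - [0,0,0]
    - [0,0,0]

```text
clock: 10.2
ee_pos: [0.4959, 0.1787, 0.2317]
tool_rot: [0.001, 0.724, 0.69, 0.002]
force: [-0.1, -0.7, -0.3]
grip_width: 1.004
finger_force: 0.0
```

Run:
```python
from h import *
s=snap('wrist');save(s,'w3')
print(env.state()['ee_pos'].round(4),s['T'].round(3)[:3,3])
w=cloud(s); c=np.array([.5346,.1772]); barfit(w,-92.6,c,zr=(.085,.099))
for n in ('scene','side'):
    s=snap(n); w=cloud(s); print(n); barfit(w,-92.6,c,zr=(.085,.099))
    # bay
    b=np.array([.5195,-.1815]); barfit(w,-23.8,b,zr=(.1,.116))
    a=np.radians(-23.8);R=np.array([[np.cos(a),np.sin(a)],[-np.sin(a),np.cos(a)]]);q=(w[...,:2]-b)@R.T*1000
    z=w[...,2]*1000
    for l,k in (('low side',(abs(z-30)<4)&(q[...,1]<-40)&(q[...,1]>-65)&(abs(q[...,0])<75)),('closed',(abs(z-50)<4)&(q[...,0]<-70)&(q[...,0]>-100)&(abs(q[...,1])<40)),('lip',(abs(z-20)<4)&(q[...,0]>70)&(q[...,0]<100)&(abs(q[...,1])<40))):
        p=q[k]; print(l,len(p),np.percentile(p,[3,50,97],axis=0).round(1).tolist() if len(p) else '')
```

```text
[0.497  0.1789 0.2335] [0.499 0.264 0.375]
y- 1849 x [-54.9  52.1] y [-45.6 -40.9 -36.4] slope deg -0.11 z 0.0921
y+ 2124 x [-54.7  52.5] y [34.  38.1 43.6] slope deg -0.05 z 0.0919
scene
y- 138 x [-51.7  54.9] y [-45.6 -38.6 -33.9] slope deg -0.48 z 0.0911
y+ 146 x [-51.7  55.4] y [34.5 41.1 45.8] slope deg 0.23 z 0.0908
y- few
y+ 206 x [-89.2  89.3] y [47.6 52.8 56.3] slope deg 0.01 z 0.1114
low side 132 [[-68.2, -55.2], [1.7, -50.6], [69.4, -46.8]]
closed 84 [[-93.3, -37.0], [-87.8, 2.5], [-82.4, 38.6]]
lip 89 [[81.1, -37.9], [85.5, -1.1], [90.3, 37.4]]
side
y- 109 x [-50.   59.5] y [-45.1 -40.4 -33.4] slope deg -0.21 z 0.0912
y+ 101 x [-49.9  58. ] y [33.9 39.4 46.3] slope deg 0.34 z 0.0915
y- few
y+ 422 x [-87.2  88.8] y [43.5 48.4 56.9] slope deg 0.04 z 0.1097
low side 209 [[-70.5, -58.2], [-4.4, -53.3], [69.4, -46.3]]
closed 63 [[-89.4, -36.1], [-85.5, -0.1], [-81.5, 35.4]]
lip 75 [[83.3, -36.4], [87.8, -1.4], [91.5, 38.5]]
```

View pics/w3.png

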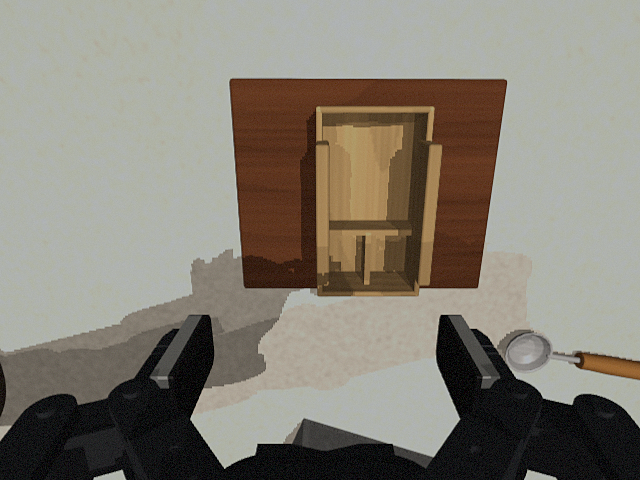

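The tray stands on the board: bars at about (322,142)-(322,290) and (435,142)-(425,285), with the wide compartment away from the camera's near side. I regrip on grip_left, 80 mm over.

Request:
move_arm:
  offset:
    - [0.02,-0.001,0]
    - [0.03,-0.001,0]
    - [0.03,-0.0015,0]
    - [0,0,0]
    - [0,0,0]
  dr:
    - [0,0,0]
    - [0,0,0]
    - [0,0,0]
    - [0,0,0]
    - [0,0,0]

```text
clock: 10.85
ee_pos: [0.5742, 0.1747, 0.2265]
tool_rot: [-0.0, 0.724, 0.69, -0.001]
force: [-0.1, 0.0, 1.2]
grip_width: 0.995
finger_force: 0.0
```

Request:
move_arm:
  offset:
    - [0,0,-0.02]
    - [0,0,-0.03]
    - [0,0,-0.02]
    - [0,0,-0.01]
    - [0,0,0]
  dr:
    - [0,0,0]
    - [0,0,0]
    - [0,0,0]
    - [0,0,0]
    - [0,0,0]

```text
clock: 11.35
ee_pos: [0.5731, 0.1755, 0.1467]
tool_rot: [-0.001, 0.723, 0.691, -0.001]
force: [-0.4, 0.2, 0.5]
grip_width: 1.002
finger_force: 0.0
```

Request:
move_arm:
  offset:
    - [0.0005,0,-0.02]
    - [0,0,-0.025]
    - [0,0,-0.022]
    - [0,0,-0.015]
    - [0,0,-0.0055]
  dr:
    - [0,0,0]
    - [0,0,0]
    - [0,0,0]
    - [0,0,0]
    - [0,0,0]

```text
clock: 11.85
ee_pos: [0.5748, 0.1756, 0.0599]
tool_rot: [-0.0, 0.723, 0.691, -0.0]
force: [0.9, 0.4, 0.2]
grip_width: 1.004
finger_force: 0.0
```

Request:
move_arm:
  offset:
    - [0,0,0]
    - [0,0,0]
    - [0,0,0]
    - [0,0,0]
    - [0,0,0]
  dr:
    - [0,0,0]
    - [0,0,0]
    - [0,0,0]
    - [0,0,0]
    - [0,0,0]

```text
clock: 12.35
ee_pos: [0.5754, 0.1756, 0.0609]
tool_rot: [0.0, 0.723, 0.691, 0.0]
force: [-0.2, 0.8, -0.1]
grip_width: 1.002
finger_force: 0.0
```

Request:
move_arm:
  offset:
    - [0,0,0]
    - [0,0,0]
    - [0,0,0]
    - [0,0,0]
    - [0,0,0]
  dr:
    - [0,0,0]
    - [0,0,0]
    - [0,0,0]
    - [0,0,0]
    - [0,0,0]
  jaw: 1

```text
clock: 12.85
ee_pos: [0.5752, 0.1755, 0.0604]
tool_rot: [0.0, 0.723, 0.691, -0.0]
force: [-0.4, 0.4, -0.1]
grip_width: 0.144
finger_force: 0.0
```

Request:
move_arm:
  offset:
    - [0,0,0]
    - [0,0,0]
    - [0,0,0]
    - [0,0,0]
    - [0,0,0]
  dr:
    - [0,0,0]
    - [0,0,0]
    - [0,0,0]
    - [0,0,0]
    - [0,0,0]

```text
clock: 13.35
ee_pos: [0.5751, 0.1755, 0.0605]
tool_rot: [-0.0, 0.723, 0.691, 0.0]
force: [-1.5, 0.2, 4.2]
grip_width: 0.107
finger_force: 59.6
```

Request:
move_arm:
  offset:
    - [0,0,0.005]
    - [0,0,0.01]
    - [0,0,0.015]
    - [0,0,0.015]
    - [0,0,0.015]
  dr:
    - [0,0,0]
    - [0,0,0]
    - [0,0,0]
    - [0,0,0]
    - [0,0,0]

```text
clock: 13.85
ee_pos: [0.5755, 0.1755, 0.1222]
tool_rot: [0.0, 0.723, 0.691, 0.0]
force: [0.6, -0.2, -2.5]
grip_width: 0.105
finger_force: 58.6
```

Request:
move_arm:
  offset:
    - [0,0,0.02]
    - [0,0,0.02]
    - [0,0,0.02]
    - [0,0,0.015]
    - [0,0,0.005]
  dr:
    - [0,0,0]
    - [0,0,0]
    - [0,0,0]
    - [0,0,0]
    - [0,0,0]

```text
clock: 14.35
ee_pos: [0.5761, 0.1755, 0.2027]
tool_rot: [0.001, 0.723, 0.691, 0.001]
force: [0.9, -0.5, -3.5]
grip_width: 0.106
finger_force: 58.6
```

Request:
move_arm:
  offset:
    - [-0.003,-0.015,0]
    - [-0.005,-0.028,0]
    - [-0.005,-0.028,0]
    - [-0.005,-0.028,0]
    - [-0.005,-0.028,0]
  dr:
    - [0,0,-0.041]
    - [0,0,-0.041]
    - [0,0,-0.041]
    - [0,0,-0.041]
    - [0,0,-0.041]

```text
clock: 14.85
ee_pos: [0.5515, 0.0475, 0.2002]
tool_rot: [-0.0, 0.906, 0.424, -0.0]
force: [-0.3, 0.5, -1.6]
grip_width: 0.107
finger_force: 58.6
```

Request:
move_arm:
  offset:
    - [-0.005,-0.028,0]
    - [-0.005,-0.028,0]
    - [-0.005,-0.028,0]
    - [-0.005,-0.028,0]
    - [-0.005,-0.028,0]
  dr:
    - [0,0,-0.041]
    - [0,0,-0.041]
    - [0,0,-0.041]
    - [0,0,-0.041]
    - [0,0,-0.041]

```text
clock: 15.35
ee_pos: [0.5266, -0.0923, 0.2002]
tool_rot: [-0.0, 0.993, 0.115, -0.0]
force: [-0.1, -0.4, -3.0]
grip_width: 0.108
finger_force: 58.6
```

Request:
move_arm:
  offset:
    - [-0.005,-0.028,0]
    - [-0.005,-0.028,0]
    - [-0.005,-0.028,0]
    - [-0.005,-0.028,0]
    - [-0.003,-0.012,0]
  dr:
    - [0,0,-0.041]
    - [0,0,-0.041]
    - [0,0,-0.041]
    - [0,0,-0.041]
    - [0,0,-0.041]

```text
clock: 15.85
ee_pos: [0.503, -0.2182, 0.2005]
tool_rot: [0.001, 0.978, -0.206, -0.0]
force: [1.1, -0.9, -1.8]
grip_width: 0.105
finger_force: 58.7
```

Request:
move_arm:
  offset:
    - [0,0,0]
    - [0,0,0]
    - [0,0,0]
    - [0,0,0]
    - [0,0,0]
  dr:
    - [0,0,0]
    - [0,0,0]
    - [0,0,0]
    - [0,0,0]
    - [0,0,0]

```text
clock: 16.35
ee_pos: [0.5045, -0.2147, 0.2003]
tool_rot: [-0.0, 0.98, -0.201, -0.0]
force: [1.2, -0.1, -2.2]
grip_width: 0.108
finger_force: 58.7
```

```bash
cat > g.py <<'E'
from h import *
def yaw():
    q=env.state()['tool_rot']; return np.degrees(2*np.arctan2(q[2],q[1]))-90
s=snap('wrist');save(s,'w4'); st=env.state()
print(st['ee_pos'].round(4),st['tool_rot'].round(4),'tool y yaw',yaw().round(2),s['T'].round(3)[:3,3])
w=cloud(s); b=np.array([.5195,-.1815]); zt=st['ee_pos'][2]-.0485
print('tray bars'); barfit(w,-23.8,b,zr=(zt+.074,zt+.087))
print('upstand'); barfit(w,-23.8,b,zr=(.104,.116))
E
python3 g.py
```

```text
[ 0.5044 -0.2149  0.2004] [-1.000e-04  9.795e-01 -2.015e-01 -0.000e+00] tool y yaw -113.25 [ 0.582 -0.247  0.343]
tray bars
y- 9327 x [-36.7  53. ] y [-48.5 -35.5 -22.8] slope deg 0.53 z 0.232
y+ 8945 x [-28.7  52.2] y [38.9 42.1 48.6] slope deg 0.43 z 0.2317
upstand
y- few
y+ 483 x [76.2 88.3] y [49.  52.1 57.5] slope deg -0.68 z 0.112
```

View pics/w4.png

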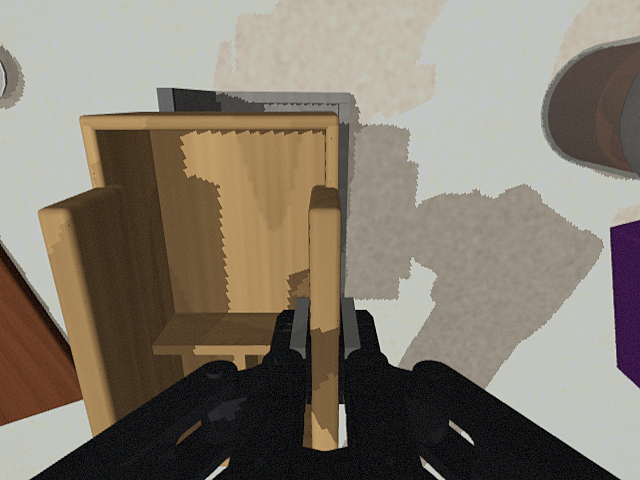

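The wrist view has the tray over the bay, with the lip strip at (160-350,95) and the upstand end at (185,100). Alignment is within about 1 mm in x. I correct yaw by -0.5° and shift by (-1.3,-1.8) mm, then lower.

Request:
move_arm:
  offset:
    - [-0.0013,-0.0018,0]
    - [0,0,-0.01]
    - [0,0,-0.012]
    - [0,0,-0.01]
    - [0,0,0]
  dr:
    - [0,0,-0.0028]
    - [0,0,0]
    - [0,0,0]
    - [0,0,0]
    - [0,0,0]

```text
clock: 16.9
ee_pos: [0.502, -0.2166, 0.1665]
tool_rot: [-0.0, 0.978, -0.207, -0.001]
force: [-0.6, 0.5, -2.0]
grip_width: 0.105
finger_force: 58.7
```

Request:
move_arm:
  offset:
    - [0,0,-0.01]
    - [0,0,-0.015]
    - [0,0,-0.015]
    - [0,0,-0.012]
    - [0,0,-0.005]
  dr:
    - [0,0,0]
    - [0,0,0]
    - [0,0,0]
    - [0,0,0]
    - [0,0,0]

```text
clock: 17.4
ee_pos: [0.5022, -0.2169, 0.1097]
tool_rot: [-0.0, 0.978, -0.207, -0.001]
force: [0.7, 0.3, -1.8]
grip_width: 0.105
finger_force: 58.6
```

Request:
move_arm:
  offset:
    - [0,0,0]
    - [0,0,0]
    - [0,0,0]
    - [0,0,0]
    - [0,0,0]
  dr:
    - [0,0,0]
    - [0,0,0]
    - [0,0,0]
    - [0,0,0]
    - [0,0,0]

```text
clock: 17.9
ee_pos: [0.5031, -0.2174, 0.1118]
tool_rot: [-0.0, 0.978, -0.207, 0.0]
force: [0.0, 0.6, -1.6]
grip_width: 0.107
finger_force: 58.6
```

```bash
sed -i "s/'w4'/'w5'/" g.py; python3 g.py
python3 - <<'E'
from h import *
s=dict(np.load('wrist.npz')); w=cloud(s); b=np.array([.5195,-.1815]);a=np.radians(-23.8);R=np.array([[np.cos(a),np.sin(a)],[-np.sin(a),np.cos(a)]]);q=(w[...,:2]-b)@R.T*1000;z=w[...,2]*1000
zt=env.state()['ee_pos'][2]*1e3-48.5;print('bottom',zt)
def r(l,k):
    p=q[k];print(l,len(p),np.percentile(p,[2,50,98],axis=0).round(1).tolist() if len(p) else '')
r('lip',(abs(z-20)<3)&(q[...,0]>75)&(q[...,0]<100)&(abs(q[...,1])<45))
r('tray end wall top',(abs(z-zt-50)<4)&(q[...,0]>65)&(q[...,0]<95)&(abs(q[...,1])<38))
r('low side top',(abs(z-30)<3)&(q[...,1]<-35)&(q[...,1]>-65)&(abs(q[...,0])<75))
r('tray side wall top -y, x>60',(abs(z-zt-50)<4)&(q[...,0]>60)&(q[...,0]<72)&(q[...,1]<-30)&(q[...,1]>-60))
r('tray side wall top +y, x>60',(abs(z-zt-50)<4)&(q[...,0]>60)&(q[...,0]<72)&(q[...,1]>30)&(q[...,1]<47))
r('upstand',(abs(z-110)<4)&(q[...,1]>30)&(q[...,1]<65)&(abs(q[...,0])<75))
E
```

```text
[ 0.5031 -0.2173  0.1117] [-0.000e+00  9.784e-01 -2.066e-01  2.000e-04] tool y yaw -113.85 [ 0.58  -0.251  0.255]
tray bars
y- 9307 x [-36.8  52.8] y [-51.5 -38.6 -25.8] slope deg -0.07 z 0.1434
y+ 8980 x [-28.1  52.9] y [35.8 38.9 45.4] slope deg -0.2 z 0.1431
upstand
y- 2920 x [-76.3  77.9] y [-43.5 -30.9  -1.1] slope deg 10.7 z 0.1133
y+ 9291 x [-37.9  87.8] y [ 4.  41.7 57.2] slope deg 3.24 z 0.1124
bottom 63.1798445918965
lip 2394 [[80.6, -43.0], [84.4, -0.0], [88.1, 43.0]]
tray end wall top 3509 [[73.0, -36.5], [75.6, -0.0], [78.0, 36.5]]
low side top 1888 [[-32.7, -53.4], [33.2, -50.5], [73.5, -46.8]]
tray side wall top -y, x>60 478 [[60.3, -43.6], [66.2, -41.4], [71.7, -38.9]]
tray side wall top +y, x>60 660 [[60.2, 40.7], [66.2, 42.3], [71.7, 45.9]]
upstand 4924 [[-31.6, 35.8], [59.4, 43.9], [74.5, 57.2]]
```

View pics/w5.png

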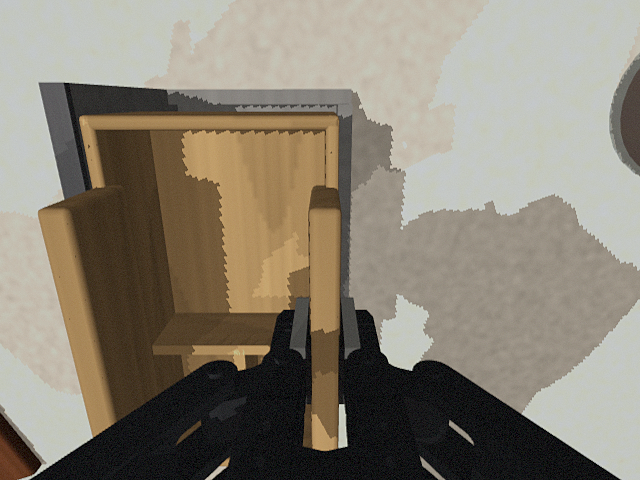

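The tray is centred on the bay in both axes to within 1 mm: lip at (180-350,97), low side at (347,200), upstand at (60,140). I lower it in.

Request:
move_arm:
  offset:
    - [0.0002,0.0004,-0.005]
    - [0,0,-0.006]
    - [0,0,-0.006]
    - [0,0,-0.006]
    - [0,0,-0.004]
  dr:
    - [0,0,0]
    - [0,0,0]
    - [0,0,0]
    - [0,0,0]
    - [0,0,0]

```text
clock: 18.45
ee_pos: [0.5028, -0.2168, 0.0836]
tool_rot: [-0.0, 0.978, -0.207, -0.0]
force: [0.1, -0.3, -1.8]
grip_width: 0.106
finger_force: 58.7
```

Request:
move_arm:
  offset:
    - [0,0,-0.004]
    - [0,0,-0.004]
    - [0,0,-0.004]
    - [0,0,-0.004]
    - [0,0,0]
  dr:
    - [0,0,0]
    - [0,0,0]
    - [0,0,0]
    - [0,0,0]
    - [0,0,0]

```text
clock: 18.95
ee_pos: [0.5029, -0.2167, 0.0679]
tool_rot: [-0.0, 0.978, -0.207, -0.0]
force: [0.0, 0.2, -2.8]
grip_width: 0.107
finger_force: 58.6
```

Request:
move_arm:
  offset:
    - [0,0,-0.003]
    - [0,0,-0.003]
    - [0,0,-0.002]
    - [0,0,-0.002]
    - [0,0,-0.001]
  dr:
    - [0,0,0]
    - [0,0,0]
    - [0,0,0]
    - [0,0,0]
    - [0,0,0]

```text
clock: 19.45
ee_pos: [0.5031, -0.2169, 0.0572]
tool_rot: [0.0, 0.978, -0.207, -0.0]
force: [0.3, -0.6, -2.4]
grip_width: 0.108
finger_force: 58.6
```

Request:
move_arm:
  offset:
    - [0,0,-0.001]
    - [0,0,-0.001]
    - [0,0,-0.0005]
    - [0,0,0]
    - [0,0,0]
  dr:
    - [0,0,0]
    - [0,0,0]
    - [0,0,0]
    - [0,0,0]
    - [0,0,0]

```text
clock: 19.95
ee_pos: [0.5031, -0.2169, 0.055]
tool_rot: [0.0, 0.978, -0.207, 0.0]
force: [1.3, 0.2, -1.9]
grip_width: 0.103
finger_force: 58.6
```

Request:
move_arm:
  offset:
    - [0,0,-0.0006]
    - [0,0,-0.0005]
    - [0,0,0]
    - [0,0,0]
    - [0,0,0]
  dr:
    - [0,0,0]
    - [0,0,0]
    - [0,0,0]
    - [0,0,0]
    - [0,0,0]

```text
clock: 20.45
ee_pos: [0.5031, -0.217, 0.0544]
tool_rot: [-0.0, 0.978, -0.207, 0.0]
force: [-2.7, 0.8, 7.4]
grip_width: 0.104
finger_force: 60.3
```

Contact at z=0.0544, the expected seated height. Releasing and withdrawing.

Request:
move_arm:
  offset:
    - [0,0,0]
    - [0,0,0]
    - [0,0,0]
    - [0,0,0]
    - [0,0,0]
  dr:
    - [0,0,0]
    - [0,0,0]
    - [0,0,0]
    - [0,0,0]
    - [0,0,0]
  jaw: 0

```text
clock: 20.95
ee_pos: [0.5031, -0.2169, 0.0538]
tool_rot: [0.0, 0.978, -0.207, -0.0]
force: [-0.5, -0.6, -0.3]
grip_width: 0.943
finger_force: 0.0
```

Request:
move_arm:
  offset:
    - [0,0,0]
    - [0,0,0]
    - [0,0,0]
    - [0,0,0.01]
    - [0,0,0.02]
  dr:
    - [0,0,0]
    - [0,0,0]
    - [0,0,0]
    - [0,0,0]
    - [0,0,0]

```text
clock: 21.45
ee_pos: [0.5023, -0.2166, 0.0837]
tool_rot: [-0.0, 0.978, -0.207, -0.001]
force: [-0.1, 0.8, 0.8]
grip_width: 0.998
finger_force: 0.0
```

Request:
move_arm:
  offset:
    - [0,0,0.03]
    - [0,0,0.03]
    - [0,0,0.04]
    - [0,0,0.03]
    - [0,0,0.01]
  dr:
    - [0,0,0]
    - [0,0,0]
    - [0,0,0]
    - [0,0,0]
    - [0,0,0]

```text
clock: 21.95
ee_pos: [0.5038, -0.2182, 0.2274]
tool_rot: [0.0, 0.978, -0.207, 0.002]
force: [0.2, 0.3, -1.5]
grip_width: 1.002
finger_force: 0.0
```

Request:
move_arm:
  offset:
    - [0,0,0]
    - [0,0,0]
    - [0,0,0]
    - [0,0,0]
    - [0,0,0]
  dr:
    - [0,0,0]
    - [0,0,0]
    - [0,0,0]
    - [0,0,0]
    - [0,0,0]

```text
clock: 22.45
ee_pos: [0.5028, -0.2168, 0.2231]
tool_rot: [0.0, 0.978, -0.207, -0.001]
force: [0.0, 0.2, -0.5]
grip_width: 1.0
finger_force: 0.0
```

Run:
```python
from h import *
s=snap('wrist');save(s,'w6');w=cloud(s);b=np.array([.5195,-.1815])
barfit(w,-23.8,b); barfit(w,-23.8,b,zr=(.1,.116)); st=env.state(); print(st['ee_pos'],st['grip_width'],st['clock'])
```

```text
y- 1933 x [-54.9  52.2] y [-43.1 -38.1 -33.4] slope deg -0.25 z 0.0862
y+ 3592 x [-85.9  85.1] y [36.6 44.1 49.8] slope deg 0.38 z 0.086
y- few
y+ 4208 x [-65.3  87.3] y [49.  51.6 57.5] slope deg 0.05 z 0.112
[ 0.50283958 -0.21686298  0.22327113] 1.0021864039419797 22.5
```

View pics/w6.png

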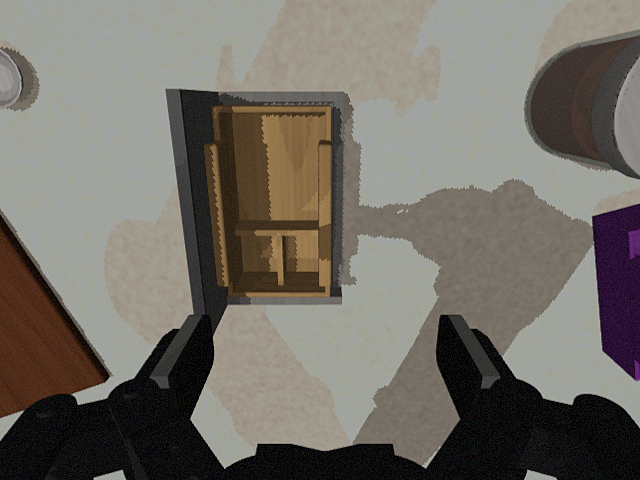

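The tray is seated in the bay at (275,200) with its bar tops at z=0.086. The wide compartment is at the low lip (275,100), and the jaws are clear.

```bash
python3 -c "
from station import env
print(env.close_job())"
```

```text
the job is handed in; nothing more can be done
None
```

The tray was set down and let go on the dark board, then put back in the bay turned half round and fully down, wide compartment at the low lip; I handed the job in at about 22.5 s and got no verdict back.

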